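Click the tube head onto the mixer drive

TASK

Pick up the cross-shaped tube head by its black post, line its square socket up with the mixer's square drive and press it down until the spring balls click into its windows, gently and without ramming the sprung spindle against its bottom stop. Keeping hold, lift lightly until the spindle rises a few millimetres above its rest height, to check that the head is latched, then let go and leave the head standing seated on the drive. Do not disturb the bottle, the tip box or the tube rack.

Things in the scene. Friction and masses are not known exactly. Their poses are not given: they have to be found in the camera images.
- head: Loose tube head, 0.18 to 0.29 kg, starts upright on the bench. Origin: centre of its underside, the socket's mouth; z up. Collar 32 mm square, z 0 to 40 mm. White cross of two arms, 130 x 22 mm, along its x and y at z 34 to 40 mm; at each arm end, 52 mm from the axis, a tube from z 5 mm to its blue cap's top at z 46 mm. A quarter turn of it makes no difference.
- head_grip (a point): Grip point of the head on its axis, 75 mm above its underside, in the black square post: 26 mm wide, flats square to the head's x and y, from z 40 to 90 mm. Grip it here firmly (40 N or more) from above, fingers closing along the head's x or y.
- head_windows (a point): On the head's axis, 10.5 mm above its underside, level with the four windows (dimples) for the balls: one through each collar face, z 6 to 15 mm, 12 mm wide. Below them a 6 mm lip. The square bore is 17.6 mm wide, 31 mm deep from the underside, its faces square to the head's x and y.
- mixer: White bench mixer, fixed, 150 x 160 mm, housing top at 65 mm. Origin under its centre; spindle and square drive rise upright from its centre. Blue keypad on its front (-x of its own frame).
- drive_tip (a point): Centre of the top of the steel square drive, 123 mm above the bench at rest, z up, x and y square to its flats. Drive 16 mm wide, 28 mm tall over a 38 mm wide flange; the top 4 mm taper to 12 mm. Greased. It turns about the vertical with slight friction (0.05 N m) and sinks with the sprung spindle. Clicked home, the head's underside is 26.5 mm (+-1.5) below this point.
- drive_balls (a point): On the drive's axis 16 mm below its tip, level with the two brass spring balls, which stand 3 mm out of the drive's +x and -x faces. They stop the socket when its mouth is about 11 mm below the tip; a push of 8 to 15 N (hidden friction) forces them in, then they snap into the windows, the spindle springs back up and the push falls sharply: the click. Latched, they resist a pull of at least 6 N.
- spindle (a joint): Height of the sprung spindle and drive, m: 0 at rest, grows as pushed down, negative when lifted. Spring 0.65 N per mm, damped (60 N per m/s); bottom stop at 0.023, upper stop at -0.006. It sinks 12 to 22 mm under the push before the balls click, so the press must follow it down, slowly (15 mm/s or less). The released head sinks it 2.5 to 4.5 mm. The check lift should bring it to about -0.003.
- reagent_bottle: Small white bottle, 42 mm wide, 75 mm tall, loose; leave it alone. Origin under its centre.
- tip_box: Blue tip box with clear lid, 110 x 75 x 55 mm, loose; leave it alone. Origin under its centre.
- tube_rack: Clear rack of blue-capped tubes, 60 x 150 mm, 90 mm tall, loose; leave it alone. Origin under its centre.

How it is judged:
On the way, in this order (a step that is already met when the one before it is completed fails the run):
1. the head is pushed on until the balls sit in its windows (z of head in the frame of drive_tip between -0.03 and -0.0242 m and horizontal distance between head and drive_tip below 0.004 m), for 0.2 s.
2. the latched head is lifted so that the spindle rises at least 1.5 mm above its rest height (value of joint spindle below -0.0015 m and z of head in the frame of drive_tip between -0.03 and -0.023 m and horizontal distance between head and drive_tip below 0.004 m), for 0.1 s.
At the end, for the whole second after the job is handed in: The head stands latched on the drive: its underside 24.2 to 30 mm below the drive's tip, within 4 mm of the drive's axis, upright within 0.08 rad, at rest and released, with the spindle between 1 mm above and 8 mm below its rest height (all of step 1 and angle between head's own z axis and vertical below 0.08 rad and linear speed of head below 0.02 m/s and value of joint spindle between -0.001 and 0.008 m and not (contact force between head and the fingers above 0.05 N)); the robot touches nothing.
It fails at once if the head presses on the mixer with more than 25 N (contact force between head and mixer above 25 N).
It fails at once if the head is tipped by more than 0.5 rad (angle between head's own z axis and vertical above 0.5 rad).
It fails at once if the reagent bottle is shifted by more than 20 mm (distance of reagent_bottle from where it was at the start of the episode above 0.02 m).
It fails at once if the tip box is shifted by more than 20 mm (distance of tip_box from where it was at the start of the episode above 0.02 m).
It fails at once if the tube rack is shifted by more than 20 mm (distance of tube_rack from where it was at the start of the episode above 0.02 m).
It also fails if it takes over 58 s, if anything falls off the work surface, if the arm or the gripper's body presses on something with over 40 N, if the wrist force passes 120 N, or if a joint passes its speed limit or range.

ROBOT

A 6-joint arm with a two-finger parallel gripper is mounted at the origin on the work surface. World frame = base frame: x ahead of the robot, y to its left, z up, the work surface at z = 0. Lengths are in m, angles in rad, forces in N, time in s.
With the tool pointing down it reaches from about 0.425 to 0.95 m from the base axis. Payload 3.5 kg.
Tool frame: the origin (TCP) lies on the centre line of the jaws, within the pads' length; the fingertips stand 22 mm ahead of it and the grasp point (between the pads) lies 3 mm ahead of it; z points along the fingers, y is the line along which they close (so a half turn about z gives the same grasp; the last joint's range is limited). The gripper opens to 85 mm and grips with 20 to 120 N. Pads are 22 mm wide; open, the fingers measure 114 mm over their backs; the gripper's body (76 mm by 85 mm) begins 54 mm behind the grasp point. The pads swing forward as they close: fully open they stand 13 mm farther back than shut.
Start: joints at [-1.342, 0.286, 1.577, -0, 1.279, -0.15], TCP at [0.25, -0.627, 0.253] pointing down, gripper open.
Joint ranges: [-2.77, 2.77], [-0.9, 2.22], [0.21, 2.48], [-1.53, 4.67], [0.24, 2.81], [-2.84, 2.84]. Speed limits (rad/s): [2.79, 2.79, 3.14, 3.14, 3.14, 3.14].

INTERFACE

Orientations are given as a unit quaternion [x, y, z, w].
In Python, from cell import bot, grab_frame, close_job gives the robot as it stands.
- The arm moves only by the shell command python3 -m jog 'ROWS' [FORCE]. ROWS is JSON, a list of rows, each a list of 5 numbers: the opening, from -1 (shut) to 1 (fully open), so that 0 is half open, then the shift along the tool's x, y, z scaled (see below), then the turn about the tool's z scaled (see below). In form: [[jaw, x, y, z, twist], ...]. A call has 1 to 8 rows; each row shifts and turns the commanded pose from where the row before left it, along the tool's axes as they then stand; what a row does not reach is not made up. The controller multiplies each number of a shift by 0.025 m and each number of a turn by 4 degrees. A row lasts 1/12 s, in which the tool goes at most 41.7 mm and 7.16 degrees, less where a joint would pass 70% of its speed; a pose out of reach is approached as far as the arm can. A call with a number of a shift or a turn outside -1 to 1 is refused whole. A call with a gripper value outside its range is refused whole. The fingers move at their own pace and stop on an object; FORCE is the grip in N (left out, the last holds). Time passes only in rows, so rows that do not move let the fingers close. It gives the time, the measured TCP pose, the force, the opening and the grip force at its end, in the units of the state.
- bot.get_state(): the state, without advancing time (a new reading comes with each control period).
- grab_frame(name): name is "scene" or "top"; returns a dict with "image" (480x640x3 uint8, blue, green, red), "z_map" (480x640 float32, m along the optical axis (not along the pixel's ray), 0 where there is no reading), "vfov" (degrees; the focal length in pixels is half the picture's height over the tangent of half this angle, whatever the lens; pixels are square), "cx", "cy" (the principal point, pixels), "R" (3x3) and "t" (3): a world point X has camera coordinates R X + t. Camera axes: x right, y down, z forward; pixel columns grow to the right and rows downward; lengths in m; the calibration is good to about 2 mm. A picture is of the moment at which its call begins.
- close_job(): hands the job in; it is judged then, once.
The state is a dict: "clock": time; "joint_positions": joint angles; "qd": joint speeds; "tau": joint torques, N m; "ee_pos": TCP position; "eef_rot": TCP orientation; "contact_force": force on the tool from outside, world axes, zero at the start; "wrist_torque": the same for the moment, N m; "gripper_width": opening from 0.0 (shut) to 1.0 (fully open); "grasp_force": force on a finger pad.
Only numpy, scipy, OpenCV 4.12 (cv2) and the standard library are available. Lean on these libraries where they do the work, as an engineer would, in place of code of your own. Each camera call takes 0.05 s, during which the arm holds its last target. There are 200 camera calls.

## Working session

There is one attempt and no reset: what is moved stays moved. The work goes in short steps, Python scripts to look and compute and a shell command to move; the robot and the scene stay as the last step left them, time stands still between calls to the robot, and variables do not carry over. Pictures are saved under pics/ and viewed, at most 10 in all, crops included, and the job is handed in when it is done.

```bash
mkdir -p pics; ls
cat > h.py <<'E'
import numpy as np, cv2
from cell import bot, grab_frame, close_job
def cloud(f):
    z=f["z_map"]; fl=240/np.tan(np.radians(f["vfov"]/2))
    v,u=np.mgrid[:480,:640]
    P=np.stack([(u-f["cx"])/fl*z,(v-f["cy"])/fl*z,z],-1)
    return (P-np.array(f["t"]))@np.array(f["R"])
E
python3 - <<'E'
from h import *
print(bot.get_state())
for n in("scene","top"):
    f=grab_frame(n); cv2.imwrite(f"pics/{n}0.png",f["image"]); np.save(f"{n}0.npy",cloud(f)); np.save(f"{n}0z.npy",f["z_map"])
    print(n,f["vfov"],f["cx"],f["cy"],np.round(-np.array(f["R"]).T@f["t"],3))
E
```

```text
pics
{'clock': 0.0, 'joint_positions': array([-1.34202394e+00,  2.87215040e-01,  1.57815571e+00, -1.80924746e-05,
        1.27856700e+00, -1.50011319e-01]), 'qd': array([ 0.00116447, -0.00098033, -0.00021493, -0.00189927, -0.00150941,
        0.00165549]), 'tau': array([-6.21749932e-04, -4.05978549e+01, -2.92628020e+01, -1.44205283e-04,
        5.71792916e-03, -4.31963969e-06]), 'ee_pos': array([ 0.24949014, -0.62656518,  0.25192571]), 'eef_rot': array([ 9.82117740e-01,  1.88264099e-01, -5.48164771e-05, -1.17129560e-03]), 'contact_force': array([ 0.64219407,  0.04044919, -1.05021723]), 'wrist_torque': array([-0.00903315, -0.0157382 , -0.04153557]), 'grasp_force': 0.0, 'gripper_width': 1.0012562886658019}
scene 56.36329624539858 321.0505819327394 249.38816829707076 [ 1.06  -0.     0.641]
top 50.49403219052572 315.36322966715824 241.18435911340808 [ 0.497 -0.02   0.838]
```

View pics/top0.png

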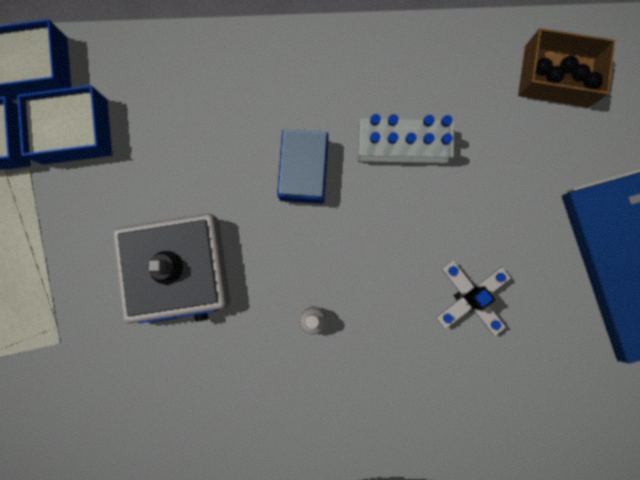

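View pics/scene0.png

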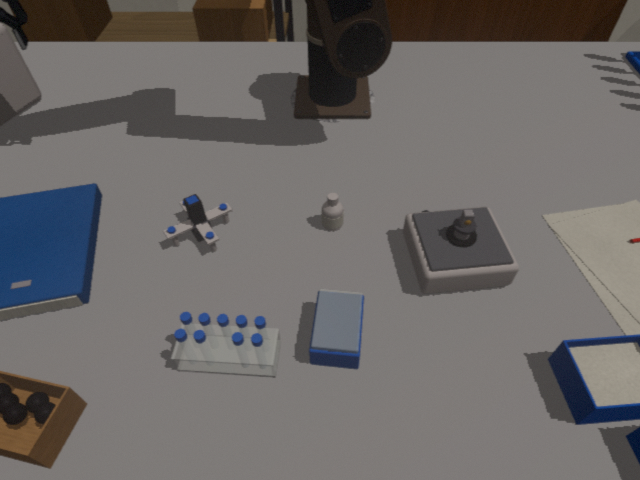

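The top view shows the head at about (478,298), its post top at (484,297), and the drive tip at (155,266). The bottle is at (312,320), the box at (303,165) and the rack at (407,140). Next I'll measure the head and drive from the point clouds.

Run:
```python
from h import *
def rect(p): 
    r=cv2.minAreaRect((p*1000).astype(np.float32)); return np.round(r[0],1),np.round(r[1],1),round(r[2],1)
for n,hb,db in(("top",(430,515,255,340),(100,235,205,330)),("scene",(155,240,185,255),(395,520,195,295))):
    P=np.load(n+"0.npy"); im=cv2.imread(f"pics/{n}0.png").astype(int)
    def sub(b): return P[b[2]:b[3],b[0]:b[1]].reshape(-1,3),im[b[2]:b[3],b[0]:b[1]].reshape(-1,3)
    q,c=sub(hb)
    m=(q[:,2]>.028)&(q[:,2]<.052); print(n,"head arms",m.sum(),rect(q[m][:,:2]),np.median(q[m][:,2]))
    m=(q[:,2]>.083)&(q[:,2]<.1); print(" post top",m.sum(),rect(q[m][:,:2]),np.median(q[m][:,2]),np.median(q[m],0),q[:,2].max())
    blue=(c[:,0]-c[:,2]>60); 
    bm=blue&(q[:,2]>.035)&(q[:,2]<.06)
    _,lab,_,_=cv2.kmeans(q[bm].astype(np.float32),4,None,(3,50,1e-5),10,cv2.KMEANS_PP_CENTERS)
    C=np.array([q[bm][lab[:,0]==i].mean(0) for i in range(4)]);o=C.mean(0)
    a=np.degrees(np.arctan2(C[:,1]-o[1],C[:,0]-o[0]))
    print(" caps",np.round(C,4).tolist(),"centre",o.round(4),"rad",np.hypot(*(C-o)[:,:2].T).round(4),"ang",a.round(1), (a%90).round(1))
    q,c=sub(db)
    m=(q[:,2]>.117)&(q[:,2]<.13); print(" drive tip",m.sum(),rect(q[m][:,:2]),np.median(q[m],0),q[:,2].max())
    m=(q[:,2]>.1)&(q[:,2]<.13); print(" drive",m.sum(),rect(q[m][:,:2]))
    m=(q[:,2]>.088)&(q[:,2]<.1); print(" flange",m.sum(),rect(q[m][:,:2]))
    m=(q[:,2]>.055)&(q[:,2]<.072); print(" housing",m.sum(),rect(q[m][:,:2]),np.median(q[m][:,2]))
P=np.load("top0.npy")
for u,v in((312,320),(303,165),(370,140),(447,140)): print(P[v,u].round(3))
```

```text
top head arms 1906 (array([ 480.5, -249.9]), array([105.6, 104.9]), 80.4) 0.041349314689163266
 post top 350 (array([ 481.2, -250. ]), array([26.4, 26.7]), 34.6) 0.09122259150730976 [ 0.4809956  -0.24865607  0.09122259] 0.838365369992033Traceback (most recent call last):
  File "<stdin>", line 12, in <module>
ValueError: not enough values to unpack (expected 4, got 3)
```

Run:
```python
import cv2,numpy as np
a=cv2.imread("pics/top0.png")[235:300,125:200]; b=cv2.imread("pics/scene0.png")[195:255,430:505]
f=lambda x:cv2.resize(x,(400,360),interpolation=cv2.INTER_CUBIC)
cv2.imwrite("pics/drv.png",np.hstack([f(a),f(b)]))
```

```text
(no output)
```

View pics/drv.png

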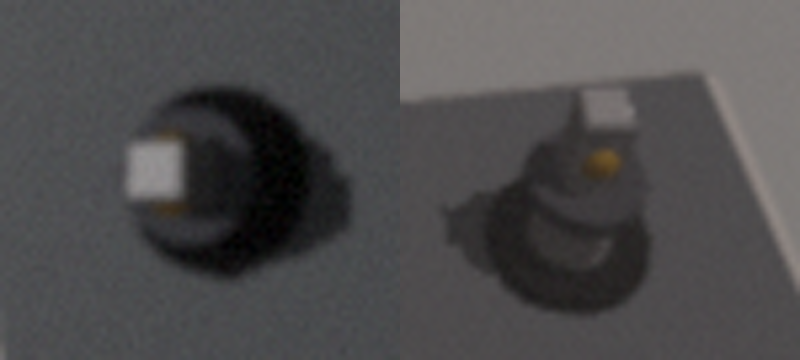

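The crops show the drive tip as a bright square at about (154,266) in the top view. One brass ball faces the scene camera, so the drive's x is roughly along world x, with a small rotation.

Run:
```python
from h import *
def rect(p): 
    r=cv2.minAreaRect((p*1000).astype(np.float32)); return np.round(r[0],1),np.round(r[1],1),round(r[2],1)
for n,hb,db in(("top",(430,515,255,340),(100,235,205,330)),("scene",(155,240,185,255),(395,520,195,295))):
    P=np.load(n+"0.npy"); im=cv2.imread(f"pics/{n}0.png").astype(int)
    def sub(b): return P[b[2]:b[3],b[0]:b[1]].reshape(-1,3),im[b[2]:b[3],b[0]:b[1]].reshape(-1,3)
    q,c=sub(hb)
    m=(q[:,2]>.083)&(q[:,2]<.1); print(n," post top",m.sum(),rect(q[m][:,:2]),np.median(q[m],0))
    blue=(c[:,0]-c[:,2]>60); 
    bm=blue&(q[:,2]>.035)&(q[:,2]<.06)
    _,lab,C=cv2.kmeans(q[bm].astype(np.float32),4,None,(3,50,1e-5),10,cv2.KMEANS_PP_CENTERS)
    o=C.mean(0)
    a=np.degrees(np.arctan2(C[:,1]-o[1],C[:,0]-o[0]))
    print(" caps z",C[:,2].round(4),"centre",o.round(4),"rad",np.hypot(*(C-o)[:,:2].T).round(4),"ang mod 90",(a%90).round(1))
    q,c=sub(db)
    for k,lo,hi in(("tip",.120,.13),("drive",.1,.13),("flange",.088,.1),("housing",.055,.072)):
        m=(q[:,2]>lo)&(q[:,2]<hi); print(" ",k,m.sum(),rect(q[m][:,:2]),np.median(q[m],0).round(4))
P=np.load("top0.npy")
for u,v in((312,320),(303,165),(370,140),(447,140)): print(P[v,u].round(3))
```

```text
top  post top 350 (array([ 481.2, -250. ]), array([26.4, 26.7]), 34.6) [ 0.4809956  -0.24865607  0.09122259]
 caps z [0.0474 0.0473 0.0471 0.0475] centre [ 0.4813 -0.2496  0.0474] rad [0.0518 0.0519 0.0519 0.0519] ang mod 90 [35.7 35.7 35.6 35.7]
  tip 122 (array([539.2, 219.9]), array([15.6, 15.6]), 89.7) [0.5385 0.2193 0.123 ]
  drive 197 (array([539.1, 219.9]), array([15.6, 20.3]), 89.3) [0.5384 0.2172 0.1217]
  flange 333 (array([539.2, 220. ]), array([37.1, 37. ]), 1.8) [0.5379 0.2143 0.0957]
  housing 8982 (array([539. , 219.7]), array([148.2, 158.9]), 7.7) [0.5365 0.2137 0.0653]
scene  post top 200 (array([ 483.5, -247.5]), array([29.1, 25.8]), 35.0) [ 0.4868044  -0.24615682  0.09174314]
 caps z [0.0483 0.0479 0.0484 0.0481] centre [ 0.5043 -0.2331  0.0482] rad [0.029  0.058  0.0578 0.0231] ang mod 90 [37.1  8.8 62.2 33.9]
  tip 82 (array([541.2, 222.4]), array([17.2, 15.7]), 2.8) [0.5439 0.2215 0.124 ]
  drive 200 (array([542.1, 222.9]), array([16.9, 19.4]), 86.8) [0.547  0.2203 0.1172]
  flange 226 (array([543. , 221.8]), array([36.5, 34.2]), 64.0) [0.5491 0.2179 0.0969]
  housing 5322 (array([541.9, 222. ]), array([149.9, 158.8]), 7.8) [0.5634 0.2118 0.0665]
[ 0.455 -0.     0.075]
[0.695 0.008 0.055]
[ 0.723 -0.095  0.084]
[ 0.718 -0.21   0.089]
```

```bash
cat >> h.py <<'E'
from scipy.spatial.transform import Rotation as Ro
def go(x,y,z,yaw):
    "remaining units: shift along present tool axes and twist so that tool x has yaw (mod 90)"
    s=bot.get_state(); R=Ro.from_quat(s["eef_rot"]).as_matrix()
    d=R.T@(np.array([x,y,z])-s["ee_pos"])/.025
    y0=np.degrees(np.arctan2(R[1,0],R[0,0]))
    print("t",round(s["clock"],2),"pos",s["ee_pos"].round(4),"yaw",y0.round(2),"tilt",np.degrees(np.arccos(-R[2,2])).round(2),"units",d.round(2),"twist",(((y0-yaw+45)%90-45)/4).round(2),"F",s["contact_force"].round(1),"q6",s["joint_positions"][5].round(2),"w",s["gripper_width"],"g",round(s["grasp_force"],1))
E
python3 -m jog '[[1,0,0,0,-0.9],[1,0,0,0,-0.9],[1,0,0,0,-0.9],[1,0,0,0,-0.8],[1,0,0,0,0],[1,0,0,0,0]]'
python3 -c "from h import *;go(.4825,-.2488,.20,35.7)"
```

```text
clock: 0.6
ee_pos: [0.2496, -0.6269, 0.2527]
eef_rot: [0.952, 0.306, 0.0, -0.001]
contact_force: [0.8, 0.3, -0.7]
gripper_width: 0.999
grasp_force: 0.0
t 0.6 pos [ 0.2496 -0.6269  0.2527] yaw 35.62 tilt 0.06 units [16.38 -6.86  2.12] twist -0.02 F [ 0.8  0.3 -0.7] q6 -0.39 w 0.9993533625136669 g 0.0
```

```bash
for i in 1; do python3 -m jog '[[1,0.8,-0.34,0,0],[1,0.8,-0.34,0,0],[1,0.8,-0.34,0,0],[1,0.8,-0.34,0,0],[1,0.8,-0.34,0,0],[1,0.8,-0.34,0,0],[1,0.8,-0.34,0,0],[1,0.8,-0.34,0,0]]' >/dev/null
python3 -m jog '[[1,0.8,-0.34,0,0],[1,0.8,-0.34,0,0],[1,0.8,-0.34,0,0],[1,0.8,-0.34,0,0],[1,0.8,-0.34,0,0],[1,0.8,-0.34,0,0],[1,0.8,-0.34,0,0],[1,0.8,-0.34,0,0]]' >/dev/null
python3 -m jog '[[1,0.8,-0.34,0,0],[1,0.8,-0.34,0,0],[1,0.8,-0.34,0,0],[1,0.8,-0.34,0,0],[1,0,0,0,0],[1,0,0,0,0]]'; done
python3 -c "
from h import *;go(.4825,-.2488,.16,35.7)
f=grab_frame('scene');cv2.imwrite('pics/s1.png',f['image'][100:340,80:400])
f=grab_frame('top');cv2.imwrite('pics/t1.png',f['image'][180:420,320:640])
a=cv2.imread('pics/s1.png');b=cv2.imread('pics/t1.png');cv2.imwrite('pics/st1.png',cv2.resize(np.hstack([a,b]),(800,300)))"
```

```text
clock: 2.43
ee_pos: [0.4755, -0.255, 0.2533]
eef_rot: [0.952, 0.307, -0.0, 0.0]
contact_force: [-0.0, -0.2, -0.4]
gripper_width: 1.002
grasp_force: 0.0
t 2.43 pos [ 0.4755 -0.255   0.2533] yaw 35.78 tilt 0.03 units [ 0.37 -0.04  3.73] twist 0.02 F [-0.  -0.2 -0.4] q6 0.27 w 1.0024049221028357 g 0.0
```

View pics/st1.png

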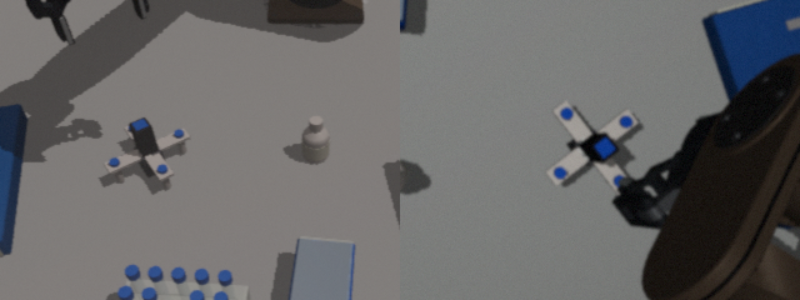

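The picture puts the gripper short of the head (fingers near top-view pixel (500,345)), which disagrees with the reported TCP. I'll check for image lag.

```bash
python3 -c "
from h import *
S=bot.get_state()
for n in('scene','top'):
    f=grab_frame(n)
    fl=240/np.tan(np.radians(f['vfov']/2))
    for X in (S['ee_pos'],S['ee_pos']-[0,0,.022]):
        c=np.array(f['R'])@X+f['t']; print(n,'TCP px',(c[:2]/c[2]*fl+[f['cx'],f['cy']]).round(0),bot.get_state()['clock'])
    cv2.imwrite(f'pics/{n}2.png',f['image']);P=cloud(f);np.save(n+'2.npy',P)
a=cv2.imread('pics/scene2.png')[60:300,80:400];b=cv2.imread('pics/top2.png')[180:420,320:640];cv2.imwrite('pics/st2.png',cv2.resize(np.hstack([a,b]),(800,300)))
go(.4825,-.2488,.16,35.7)
"
```

```text
scene TCP px [163. 119.] 2.5833
scene TCP px [167. 131.] 2.5833
top TCP px [534. 305.] 2.6333
top TCP px [526. 305.] 2.6333
t 2.63 pos [ 0.4748 -0.2565  0.2533] yaw 35.61 tilt 0.02 units [ 0.43 -0.07  3.73] twist -0.02 F [ 0.8 -0.1 -0.3] q6 0.27 w 1.0006641788458945 g 0.0
```

View pics/st2.png

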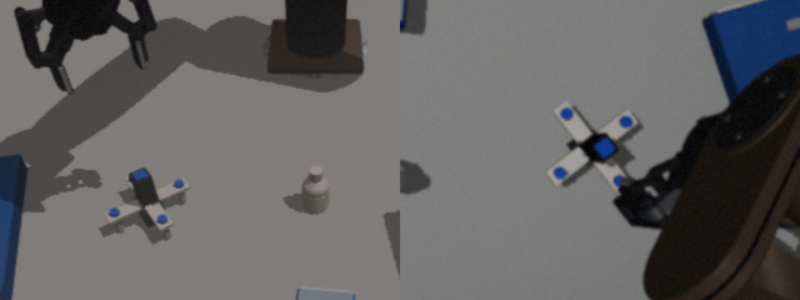

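The images are current: the fingertips' midpoint at scene (163,120) matches the projected TCP, and the apparent offset was parallax. Descending now.

```bash
python3 -m jog '[[1,0.4,-0.06,0,0],[1,0,0,0.9,0],[1,0,0,0.9,0],[1,0,0,0.9,0],[1,0,0,0.7,0],[1,0,0,0.6,0],[1,0,0,0,0],[1,0,0,0,0]]'
python3 -c "
from h import *;go(.4825,-.2488,.078,35.7)
f=grab_frame('scene');cv2.imwrite('pics/s3.png',cv2.resize(f['image'][100:300,80:340],(780,600)))"
```

```text
clock: 3.3
ee_pos: [0.4822, -0.2484, 0.1526]
eef_rot: [0.952, 0.306, -0.001, -0.001]
contact_force: [0.1, -0.4, 0.3]
gripper_width: 0.998
grasp_force: 0.0
t 3.3 pos [ 0.4822 -0.2484  0.1526] yaw 35.66 tilt 0.12 units [0.   0.03 2.98] twist -0.01 F [ 0.1 -0.4  0.3] q6 0.29 w 0.9978509427551315 g 0.0
```

View pics/s3.png

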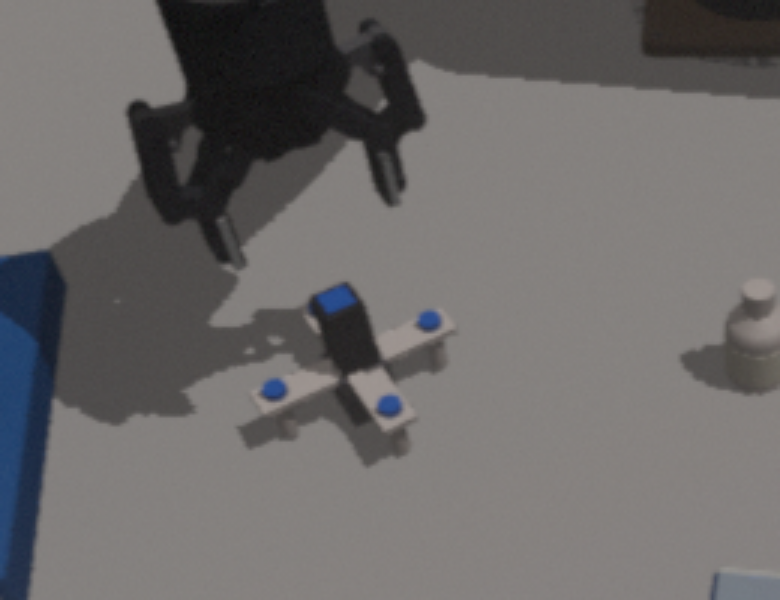

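The fingertips at (235,265) and (393,200) straddle the post top at (338,297). I'll go down and close.

```bash
python3 -m jog '[[1,0,0.03,0.8,0],[1,0,0,0.8,0],[1,0,0,0.7,0],[1,0,0,0.5,0],[1,0,0,0.18,0],[1,0,0,0,0],[1,0,0,0,0]]'
python3 -c "from h import *;go(.4825,-.2488,.078,35.7)"
python3 -m jog '[[0,0,0,0,0],[0,0,0,0,0],[-0.2,0,0,0,0],[-0.3,0,0,0,0],[-0.4,0,0,0,0],[-1,0,0,0,0],[-1,0,0,0,0],[-1,0,0,0,0]]' 60
python3 -m jog '[[-1,0,0,0,0],[-1,0,0,0,0],[-1,0,0,0,0],[-1,0,0,0,0]]' 60
python3 -c "from h import *;go(.4825,-.2488,.078,35.7)"
```

```text
clock: 3.93
ee_pos: [0.4836, -0.2497, 0.0799]
eef_rot: [0.952, 0.306, 0.0, 0.001]
contact_force: [0.5, 0.2, -0.0]
gripper_width: 1.0
grasp_force: 0.0
t 3.93 pos [ 0.4836 -0.2497  0.0799] yaw 35.7 tilt 0.1 units [-0.01 -0.06  0.07] twist -0.0 F [ 0.5  0.2 -0. ] q6 0.28 w 1.0002343441205714 g 0.0
clock: 4.6
ee_pos: [0.4831, -0.2493, 0.0793]
eef_rot: [0.952, 0.307, 0.0, 0.0]
contact_force: [-1.6, 0.7, 3.8]
gripper_width: 0.296
grasp_force: 59.4
clock: 4.93
ee_pos: [0.4831, -0.2493, 0.0793]
eef_rot: [0.952, 0.307, 0.0, 0.0]
contact_force: [-1.9, 1.5, 5.3]
gripper_width: 0.296
grasp_force: 59.6
t 4.93 pos [ 0.4831 -0.2493  0.0793] yaw 35.7 tilt 0.01 units [-0.01 -0.03  0.05] twist 0.0 F [-1.9  1.5  5.3] q6 0.28 w 0.29601801285942553 g 59.6
```

```bash
python3 -m jog '[[-1,0,0,-0.2,0],[-1,0,0,-0.6,0],[-1,0,0,-1,0],[-1,0,0,-1,0],[-1,0,0,-1,0],[-1,0,0,-1,0],[-1,0,0,-1,0],[-1,0,0,-1,0]]'
python3 -m jog '[[-1,0,0,-0.4,0.9],[-1,0,0,0,0.9],[-1,0,0,0,0.9],[-1,0,0,0,0.9],[-1,0,0,0,0.9],[-1,0,0,0,0.9],[-1,0,0,0,0.9],[-1,0,0,0,0.9]]'
python3 -m jog '[[-1,0,0,0,0.85],[-1,0,0,0,0.85],[-1,0,0,0,0],[-1,0,0,0,0]]'
python3 -c "from h import *;go(.541,.2204,.26,0)"
```

```text
clock: 5.6
ee_pos: [0.4822, -0.2487, 0.2485]
eef_rot: [0.952, 0.307, -0.001, -0.001]
contact_force: [0.4, -0.7, -2.2]
gripper_width: 0.296
grasp_force: 59.1
clock: 6.27
ee_pos: [0.4823, -0.2488, 0.2571]
eef_rot: [0.998, 0.059, -0.001, -0.001]
contact_force: [0.8, 0.1, -2.4]
gripper_width: 0.296
grasp_force: 59.3
clock: 6.6
ee_pos: [0.4824, -0.2489, 0.2576]
eef_rot: [1.0, 0.002, -0.001, -0.001]
contact_force: [0.2, 0.8, -2.4]
gripper_width: 0.296
grasp_force: 59.3
t 6.6 pos [ 0.4824 -0.2489  0.2576] yaw 0.19 tilt 0.11 units [  2.4  -18.76  -0.08] twist 0.05 F [ 0.2  0.8 -2.4] q6 0.9 w 0.2963788074552153 g 59.3
```

```bash
python3 -m jog '[[-1,0.1,-0.4,0,0],[-1,0.12,-0.9,0,0],[-1,0.12,-0.9,0,0],[-1,0.12,-0.9,0,0],[-1,0.12,-0.9,0,0],[-1,0.12,-0.9,0,0],[-1,0.12,-0.9,0,0],[-1,0.12,-0.9,0,0]]' >/dev/null
python3 -m jog '[[-1,0.12,-0.9,0,0],[-1,0.12,-0.9,0,0],[-1,0.12,-0.9,0,0],[-1,0.12,-0.9,0,0],[-1,0.12,-0.9,0,0],[-1,0.12,-0.9,0,0],[-1,0.12,-0.9,0,0],[-1,0.12,-0.9,0,0]]' >/dev/null
python3 -m jog '[[-1,0.12,-0.9,0,0],[-1,0.12,-0.9,0,0],[-1,0.12,-0.9,0,0],[-1,0.12,-0.9,0,0],[-1,0.1,-0.4,0,0],[-1,0,0,0,0],[-1,0,0,0,0],[-1,0,0,0,0]]'
python3 -c "
from h import *;go(.541,.2204,.26,0)
ims=[]
for n,(a,b) in (('scene',(100,360)),('top',(120,0))):
    f=grab_frame(n);cv2.imwrite(f'pics/{n}4.png',f['image']);np.save(n+'4.npy',cloud(f));ims.append(f['image'][a:a+240,b:b+280])
cv2.imwrite('pics/st4.png',cv2.resize(np.hstack(ims),(800,343)))"
```

```text
clock: 8.6
ee_pos: [0.5439, 0.1978, 0.2586]
eef_rot: [1.0, 0.001, -0.0, 0.0]
contact_force: [-0.5, 0.4, -2.6]
gripper_width: 0.294
grasp_force: 59.6
t 8.6 pos [0.5439 0.1978 0.2586] yaw 0.1 tilt 0.05 units [-0.11 -0.9  -0.06] twist 0.03 F [-0.5  0.4 -2.6] q6 1.74 w 0.2938679316100489 g 59.6
```

View pics/st4.png

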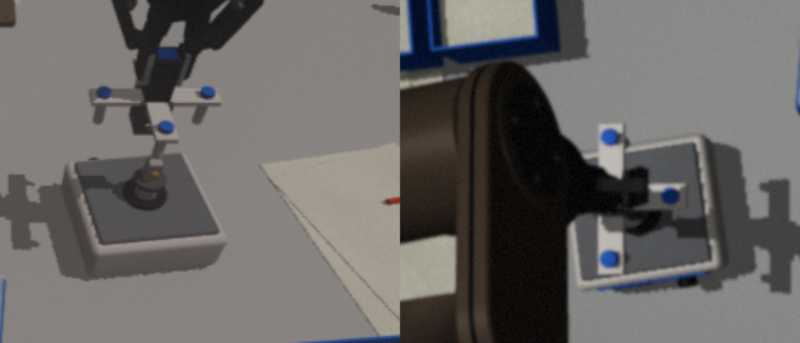

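The head hangs level and square, about 22 mm short of the drive in y. Finishing the approach, then measuring the caps in both views.

```bash
python3 -m jog '[[-1,-0.05,-0.4,0,0],[-1,-0.05,-0.4,0,0],[-1,0,-0.1,0,0],[-1,0,0,0,0],[-1,0,0,0,0],[-1,0,0,0,0]]' >/dev/null
cat > m.py <<'E'
from h import *
go(.541,.2204,.26,0)
import sys
zc=float(sys.argv[1]) if len(sys.argv)>1 else .227
for n in("top","scene"):
    f=grab_frame(n); P=cloud(f); im=f["image"].astype(int)
    m=((im[...,0]-im[...,2]>50)&(abs(P[...,2]-zc)<.02)&(np.hypot(P[...,0]-.54,P[...,1]-.22)<.075)).astype(np.uint8)
    k,lab,st,_=cv2.connectedComponentsWithStats(m)
    for i in range(1,k):
        if st[i,4]>15:
            q=P[lab==i]; top=q[q[:,2]>np.percentile(q[:,2],50)-.002]
            r=cv2.minEnclosingCircle((top[:,:2]*1000).astype(np.float32))
            print(n,st[i,4],np.round(top.mean(0)*1000,1),"circ",np.round(r[0],1),round(r[1],1))
P=np.load("scene0.npy")[195:295,395:520].reshape(-1,3); q=P[(P[:,2]>.122)&(P[:,2]<.13)]
print("scene drive",cv2.minAreaRect((q[:,:2]*1000).astype(np.float32)),q.mean(0),len(q))
E
python3 m.py
```

```text
t 9.2 pos [0.5415 0.221  0.2588] yaw 0.12 tilt 0.01 units [-0.02  0.02 -0.05] twist 0.03 F [-0.1 -0.1 -2.1] q6 1.78 w 0.2928310860797848 g 59.6
top 110 [592.1 219.  226.3] circ [591.6 219.4] 7.6
top 82 [540.9 167.  226.1] circ [541.2 167. ] 6.3
top 115 [488.5 218.8 226.4] circ [488.2 219.1] 7.3
scene 48 [542.2 271.9 227.9] circ [542.2 272.6] 7.1
scene 17 [546.1 169.  227. ] circ [546.3 169.2] 5.3
scene 58 [594.1 220.3 227.3] circ [593.5 220.8] 7.3
scene drive ((541.8383178710938, 222.22470092773438), (15.98784065246582, 14.439369201660156), 5.575003147125244) [0.54228777 0.22200316 0.12446655] 61
```

```bash
python3 -m jog '[[-1,-0.03,-0.05,0,0],[-1,0,0,0.5,0],[-1,0,0,0.5,0],[-1,0,0,0.4,0],[-1,0,0,0.3,0],[-1,0,0,0,0],[-1,0,0,0,0],[-1,0,0,0,0]]' >/dev/null
python3 m.py .185
python3 - <<'E'
from h import *
im=cv2.imread("pics/top0.png",0)[235:300,125:200]
g=cv2.resize(im,None,fx=8,fy=8,interpolation=cv2.INTER_CUBIC)
for t in(110,125,140):
    c=max(cv2.findContours((g>t).astype(np.uint8),0,1)[0],key=cv2.contourArea); print(t,cv2.minAreaRect(c))
E
```

```text
t 9.97 pos [0.5411 0.2222 0.2166] yaw 0.1 tilt 0.03 units [-0.    0.07 -1.74] twist 0.03 F [ 0.1 -0.1 -2.5] q6 1.79 w 0.29757002120934894 g 59.7
top 100 [591.7 220.2 184.3] circ [592.  220.1] 7.5
top 68 [540.1 168.6 184. ] circ [540.2 168.5] 6.2
top 96 [487.9 220.1 184.1] circ [487.8 219.9] 7.0
scene 50 [541.7 273.6 185.8] circ [541.4 273.1] 7.3
scene 53 [593.8 221.7 185.6] circ [593.7 220.9] 7.5
scene drive ((541.8383178710938, 222.22470092773438), (15.98784065246582, 14.439369201660156), 5.575003147125244) [0.54228777 0.22200316 0.12446655] 61
110 ((228.99996948242188, 245.0), (75.99998474121094, 75.99998474121094), 90.0)
125 ((229.0, 244.5), (67.0, 68.0), 90.0)
140 ((230.22691345214844, 244.96969604492188), (51.53300857543945, 55.19864273071289), 1.3639276027679443)
```

Misalignment is now under about 0.5 mm in both views and the drive's yaw is about 0. Lowering onto the taper.

```bash
python3 -m jog '[[-1,-0.01,0,0.1,0],[-1,0,0,0.1,0],[-1,0,0,0.1,0],[-1,0,0,0.1,0],[-1,0,0,0.1,0],[-1,0,0,0.1,0],[-1,0,0,0,0],[-1,0,0,0,0]]'
python3 -m jog '[[-1,0,0,0.04,0],[-1,0,0,0.04,0],[-1,0,0,0.04,0],[-1,0,0,0.04,0],[-1,0,0,0.04,0],[-1,0,0,0.04,0],[-1,0,0,0,0],[-1,0,0,0,0]]'
```

```text
clock: 10.73
ee_pos: [0.5405, 0.2221, 0.201]
eef_rot: [1.0, 0.001, -0.0, 0.0]
contact_force: [0.3, -0.5, -3.3]
gripper_width: 0.296
grasp_force: 59.7
clock: 11.4
ee_pos: [0.5405, 0.2222, 0.1952]
eef_rot: [1.0, 0.001, -0.0, 0.0]
contact_force: [-0.1, 0.1, -2.1]
gripper_width: 0.298
grasp_force: 59.7
```

No force 7 mm below the tip, so the taper has entered the socket. Continuing.

```bash
for r in 1; do python3 -m jog '[[-1,0,0,0.04,0],[-1,0,0,0.04,0],[-1,0,0,0.04,0],[-1,0,0,0.04,0],[-1,0,0,0.04,0],[-1,0,0,0.04,0],[-1,0,0,0.04,0],[-1,0,0,0.04,0]]'
python3 -m jog '[[-1,0,0,0.04,0],[-1,0,0,0.04,0],[-1,0,0,0.04,0],[-1,0,0,0.04,0]]'; done
```

```text
clock: 12.07
ee_pos: [0.5408, 0.2222, 0.1877]
eef_rot: [1.0, 0.001, 0.0, -0.0]
contact_force: [-0.9, -0.2, -0.3]
gripper_width: 0.299
grasp_force: 59.9
clock: 12.4
ee_pos: [0.5409, 0.2222, 0.1839]
eef_rot: [1.0, 0.001, 0.0, -0.0]
contact_force: [-0.2, -0.4, 2.4]
gripper_width: 0.294
grasp_force: 60.2
```

```bash
python3 -m jog '[[-1,0,0,0.04,0],[-1,0,0,0.04,0],[-1,0,0,0.04,0],[-1,0,0,0.04,0],[-1,0,0,0.04,0]]' | grep -E "ee_pos|contact"
python3 -m jog '[[-1,0,0,0.04,0],[-1,0,0,0.04,0],[-1,0,0,0.04,0]]' | grep -E "ee_pos|contact"
```

```text
ee_pos: [0.5409, 0.2223, 0.1789]
contact_force: [-1.1, -0.8, 4.3]
ee_pos: [0.541, 0.2223, 0.1762]
contact_force: [-1.5, -0.4, 6.3]
```

```bash
python3 -m jog '[[-1,0,0,0.04,0],[-1,0,0,0.04,0]]' | grep -E "ee_pos|contact"
python3 -m jog '[[-1,0,0,0.04,0],[-1,0,0,0.04,0]]' | grep -E "ee_pos|contact"
```

```text
ee_pos: [0.5411, 0.2223, 0.1745]
contact_force: [-2.3, -1.1, 7.5]
ee_pos: [0.5413, 0.2224, 0.1727]
contact_force: [-1.6, -0.8, 7.1]
```

```bash
python3 -m jog '[[-1,0,0,0.04,0]]' | grep -E "ee_pos|contact"
python3 -m jog '[[-1,0,0,0.04,0]]' | grep -E "ee_pos|contact"
```

```text
ee_pos: [0.5411, 0.2224, 0.1713]
contact_force: [-1.3, 0.7, -2.5]
ee_pos: [0.5405, 0.2222, 0.1687]
contact_force: [0.5, -0.3, 2.9]
```

```bash
python3 -m jog '[[-1,0,0,0.03,0]]' | grep -E "ee_pos|contact"
python3 -m jog '[[-1,0,0,0,0]]' | grep -E "ee_pos|contact"
```

```text
ee_pos: [0.5406, 0.2221, 0.1679]
contact_force: [0.7, -1.1, 1.6]
ee_pos: [0.5406, 0.2221, 0.168]
contact_force: [-0.3, 0.2, 1.6]
```

The click came at TCP z 0.171: the force fell from +7 to −2.5 N. I'll let it settle, then lift lightly.

```bash
python3 -m jog '[[-1,0,0,0,0],[-1,0,0,0,0],[-1,0,0,0,0],[-1,0,0,-0.04,0],[-1,0,0,-0.04,0],[-1,0,0,-0.04,0],[-1,0,0,-0.04,0],[-1,0,0,0,0]]' | grep -E "ee_pos|contact"
python3 -m jog '[[-1,0,0,-0.04,0],[-1,0,0,-0.04,0],[-1,0,0,-0.04,0],[-1,0,0,0,0]]' | grep -E "ee_pos|contact"
```

```text
ee_pos: [0.5405, 0.2221, 0.1725]
contact_force: [0.9, 0.7, -0.4]
ee_pos: [0.5404, 0.2221, 0.1754]
contact_force: [0.3, -0.6, -2.4]
```

```bash
python3 -m jog '[[-1,0,0,-0.04,0],[-1,0,0,-0.04,0],[-1,0,0,0,0],[-1,0,0,0,0]]' | grep -E "ee_pos|contact"
python3 -m jog '[[-1,0,0,-0.04,0],[-1,0,0,0,0],[-1,0,0,0,0],[-1,0,0,0,0]]' | grep -E "ee_pos|contact"; python3 -c "
from h import *
print(np.mean([ (grab_frame('top'),bot.get_state()['contact_force'])[1] for _ in range(5)],0))"
```

```text
ee_pos: [0.5404, 0.2221, 0.1773]
contact_force: [1.8, -0.5, -3.3]
ee_pos: [0.5404, 0.2221, 0.1784]
contact_force: [1.0, -0.3, -3.5]
[ 0.35595656 -0.70352124 -4.34757948]
```

The steady pull is about 2 N beyond the head's weight, so the spindle is about 3 mm up with the latch holding. Lowering to the natural rest and releasing.

```bash
python3 -m jog '[[-1,0,0,0.04,0],[-1,0,0,0.04,0],[-1,0,0,0.04,0],[-1,0,0,0.04,0],[-1,0,0,0.04,0],[-1,0,0,0.05,0],[-1,0,0,0,0],[-1,0,0,0,0]]' | grep -E "ee_pos|contact"
python3 -m jog '[[-0.3,0,0,0,0],[-0.2,0,0,0,0],[0,0,0,0,0],[0.3,0,0,0,0],[0.6,0,0,0,0],[1,0,0,0,0],[1,0,0,0,0],[1,0,0,0,0]]'
python3 -m jog '[[1,0,0,-0.1,0],[1,0,0,-0.3,0],[1,0,0,-0.8,0],[1,0,0,-1,0],[1,0,0,-1,0],[1,0,0,-1,0],[1,0,0,0,0],[1,0,0,0,0]]' | grep -E "clock|ee_pos|contact|width"
python3 m.py .138
python3 -c "
from h import *
f=grab_frame('scene');cv2.imwrite('pics/s9.png',cv2.resize(f['image'][80:320,360:640],(700,600)))"
```

```text
ee_pos: [0.5407, 0.2223, 0.1726]
contact_force: [-0.2, 0.9, 0.0]
clock: 16.98
ee_pos: [0.5406, 0.2222, 0.1723]
eef_rot: [1.0, 0.001, -0.0, -0.0]
contact_force: [0.2, 0.3, 0.2]
gripper_width: 1.002
grasp_force: 0.0
clock: 17.65
ee_pos: [0.5416, 0.2224, 0.2803]
contact_force: [-0.3, -1.4, 0.2]
gripper_width: 0.999
t 17.65 pos [0.5416 0.2224 0.2803] yaw 0.11 tilt 0.31 units [-0.03  0.08  0.81] twist 0.03 F [-0.3 -1.4  0.2] q6 1.79 w 0.9993578907240854 g 0.0
top 84 [591.2 218.7 138.8] circ [591.5 218.6] 7.5
top 88 [539.5 166.5 135.4] circ [539.1 166.5] 7.4
top 87 [487.4 218.3 138.7] circ [487.  218.3] 7.5
scene 21 [488.1 217.3 139.8] circ [488.9 218.1] 7.1
scene 45 [541.3 271.4 143.4] circ [540.2 272. ] 7.2
scene 44 [541.1 168.3 136.3] circ [540.6 168.9] 7.2
scene 49 [592.6 219.9 139.9] circ [593.1 220.4] 7.2
scene drive ((541.8383178710938, 222.22470092773438), (15.98784065246582, 14.439369201660156), 5.575003147125244) [0.54228777 0.22200316 0.12446655] 61
```

View pics/s9.png

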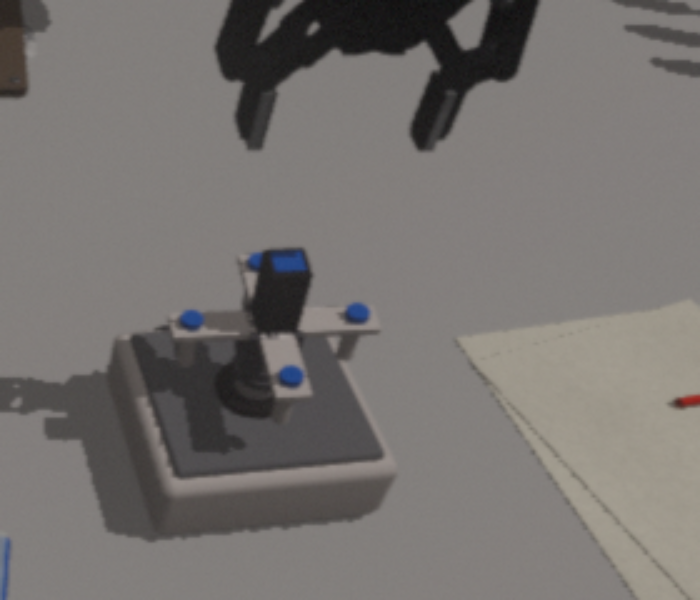

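The head stands latched at the right height, but the caps show it leaning toward −y by about 0.065 rad. I'll measure that more precisely.

```bash
cat > tilt.py <<'E'
from h import *
for n in("top","scene"):
    V=[]
    for k in range(4):
        f=grab_frame(n); P=cloud(f); im=f["image"].astype(int)
        m=((im[...,0]-im[...,2]>50)&(abs(P[...,2]-.138)<.02)&(np.hypot(P[...,0]-.54,P[...,1]-.22)<.075))
        q=P[m]; q=q[np.hypot(q[:,0]-.54,q[:,1]-.22)>.03]
        G=np.c_[q[:,0]-.54,q[:,1]-.22,np.ones(len(q))]
        w=np.ones(len(q),bool)
        for _ in range(4):
            c=np.linalg.lstsq(G[w],q[w,2],rcond=None)[0]; r=q[:,2]-G@c; w=abs(r)<.0015
        V.append(np.r_[c[:2],c[2],w.sum()])
    # post top
    t=P[(abs(P[...,2]-.183)<.008)&(np.hypot(P[...,0]-.54,P[...,1]-.22)<.03)]
    print(n,np.round(V,4).tolist(),"mean tilt",np.hypot(*np.mean(V,0)[:2]).round(4),"post top",t.mean(0).round(4) if len(t) else None)
E
python3 tilt.py; python3 -c "from h import *;print(bot.get_state()['clock'])"
```

```text
top [[0.0015, 0.0552, 0.1384, 205.0], [-0.0007, 0.0655, 0.1385, 198.0], [0.0062, 0.0679, 0.1387, 222.0], [0.0038, 0.0553, 0.1387, 220.0]] mean tilt 0.061 post top [0.5292 0.2152 0.1822]
scene [[0.0054, 0.058, 0.1395, 140.0], [-0.0006, 0.0674, 0.1395, 149.0], [0.008, 0.0603, 0.1397, 141.0], [-0.0013, 0.0632, 0.1398, 152.0]] mean tilt 0.0623 post top [0.5444 0.2168 0.1824]
18.2
```

The lean is a steady 0.062 rad, within the 0.08 limit and about what the socket's play allows. It is latched and at rest with the gripper clear, so I'm handing in.

```bash
python3 -c "from h import *;print(close_job())"
```

```text
the job is handed in; nothing more can be done
None
```

I handed the job in with the head clicked onto the drive, lift-checked (spindle about 3 mm up, inferred from the pull force) and released. It leans a steady 0.06 rad (limit 0.08), and I did not re-measure the bottle, tip box or rack afterwards.

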